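# Put the two washed cocktail shakers back together

## Robot

A 6-joint arm with a two-finger parallel gripper is mounted at the origin on a cart in front of the work surface, level with it; the furniture and walls round the work are solid. World frame = base frame: x ahead of the robot, y to its left, z up, the work surface at z = 0. Lengths are in mm, angles in rad, forces in N, time in s.
With the tool pointing down it reaches from about 275 to 1000 mm from the base axis. Payload 8.4 kg.
Tool frame: the origin (TCP) lies midway between the tips of the shut fingers; the grasp point (between the pads) lies 19 mm behind it; z points along the fingers, y is the line along which they close (so a half turn about z gives the same grasp; the last joint's range is limited). The gripper opens to 85 mm and grips with 20 to 120 N. Pads are 22 mm wide; open, the fingers measure 114 mm over their backs; the gripper's body (76 mm by 85 mm) begins 54 mm behind the grasp point. The pads swing forward as they close: fully open they stand 13 mm farther back than shut.
Start: joints at [1.207, 0.353, 1.633, -0, 1.155, -0.002], TCP at [221.223, 584.541, 200.881] pointing down, gripper open.
Joint ranges: [-2.63, 2.63], [-0.92, 2.1], [0.06, 2.66], [-1.3, 4.44], [0, 2.69], [-3.02, 3.02]. Speed limits (rad/s): [2.22, 2.22, 2.79, 3.14, 3.14, 3.14].

## Interface

Orientations are given as [roll, pitch, yaw] about the fixed x, y, z axes, in that order (R = Rz(yaw) Ry(pitch) Rx(roll)).
In Python, from rig import telemetry, optics, r gives the robot as it stands.
- The arm moves only by the tool play_rows, never from a script. Its arguments are lists of equal length, an entry for each row: "dp": the shift along the tool's x, y, z in units of 40 mm (1.0 is 40 mm), a list of three; "rot": the turn, a rotation vector about the tool's x, y, z in units of 6 degrees (1.0 is 6 degrees), a list of three. In form: {"dp": [[tx, ty, tz], ...], "rot": [[ax, ay, az], ...]}. A call has 1 to 5 rows; each row is the pose to reach, as a shift and turn from the pose commanded when the call began, along the tool's axes at that moment; what a row does not reach only later rows make up. A row lasts 1/12 s, in which the tool goes at most 41.7 mm and 7.16 degrees, less where a joint would pass 70% of its speed; a pose out of reach is approached as far as the arm can. A call with a gripper value outside its range is refused whole. "fingers" is the opening, from 0 (shut) to 1 (fully open), set as the call begins (left out, the last holds). The fingers move at their own pace and stop on an object; "grip_force" is the grip in N (left out, the last holds). Time passes only in rows, so rows that repeat a pose let the fingers close. It gives the time, the measured TCP pose, the force, the opening and the grip force at its end, in the units of the state.
- telemetry.sense(): the state, without advancing time (a new reading comes with each control period).
- optics.grab_frame(name): name is "side" or "top" or "wrist"; returns a dict with "color" (480x640x3 uint8, red, green, blue), "mtx" (3x3 intrinsics, pixels), "D" ([k1, k2, p1, p2, k3] as OpenCV has them; the pictures are not rectified), "R" (3x3) and "t" (3): a world point X has camera coordinates R X + t; the wrist camera has in their place "mount" (4x4, takes a point from camera to tool coordinates, whose origin is the TCP and whose axes are the flange's). Camera axes: x right, y down, z forward; pixel columns grow to the right and rows downward; lengths in mm; the calibration is good to about 2 mm. A picture is of the moment at which its call begins: read the wrist's pose just before it. There is no depth.
- r.sign_off(): hands the job in; it is judged then, once.
The state is a dict: "clock": time; "qpos": joint angles; "qvel": joint speeds; "joint_efforts": joint torques, N m; "eef_pos": TCP position; "tcp_rot": TCP orientation; "contact_force": force on the tool from outside, world axes, zero at the start; "wrist_torque": the same for the moment, N m; "opening": opening from 0.0 (shut) to 1.0 (fully open); "grasp_force": force on a finger pad.
Only numpy, scipy, OpenCV 4.12 (cv2) and the standard library are available. Lean on these libraries where they do the work, as an engineer would, in place of code of your own. Each camera call takes 0.05 s, during which the arm holds its last target. There are 200 camera calls.

## Task

The parts of two cocktail shakers, one large and one small, have been washed and stand on the rubber mat: put both shakers back together on the two open tins beside it. For each shaker, seat the strainer top of the right size fully home in its tin first, and only then put the matching cap over its neck, all the way down. Leave both shakers standing upright and closed, and do not disturb the jigger, the syrup bottle or the other shaker.

Things in the scene. Friction and masses are not known exactly. Their poses are not given: they have to be found in the camera images.
- tin_large: Large open steel shaker tin, standing mouth up on the work surface: 125 mm tall, rim 92 mm across outside and 86 mm inside (wall 3 mm), foot 64 mm across, about 0.3 kg, loose. Origin: centre of its underside; z up along its axis; the rim is at z = 125 mm. Round, so yaw means nothing.
- tin_small: Small open steel shaker tin, standing mouth up on the work surface: 100 mm tall, rim 70 mm across outside and 64 mm inside (wall 3 mm), foot 52 mm across, about 0.22 kg, loose. Origin: centre of its underside; z up along its axis; the rim is at z = 100 mm. Round, so yaw means nothing.
- strainer_large: Large steel strainer top, 70 mm tall, 0.11 kg. Collar 14 mm tall, 72 mm across tapering out to 83; flange 92 across, 4 thick, rests on the tin's rim; dome; flat ledge 56 across at z = 36 mm; neck (grip here) 43 across at its foot, 39 near its bevelled top. Origin: centre of the collar's underside, z up; when home, on the tin's axis 111 mm above the tin's origin. Stands on the 8 mm mat.
- strainer_small: Small steel strainer top, same form, 64 mm tall, 0.08 kg. Collar 14 mm tall, 50 mm across tapering out to 61; flange 70 across, 4 thick; flat ledge 44 across at z = 32 mm; neck (grip here) 31 across at its foot, 27 near its top. Origin: centre of the collar's underside, z up; when home, on the tin's axis 86 mm above the tin's origin. It would fall into the large tin. Stands on the 8 mm mat.
- cap_large: Large cap: plain steel cup standing mouth down, 41 mm tall, 52 mm across at the mouth (47 inside), 48 near its flat closed top, 0.06 kg. Goes over the large strainer top's neck until its mouth rests on the ledge. Origin: centre of the mouth (underside), z up; when home, on the strainer top's axis 36 mm above its origin. Stands on the 8 mm mat.
- cap_small: Small cap: plain steel cup standing mouth down, 38 mm tall, 40 mm across at the mouth (35 inside), 36 near its flat closed top, 0.04 kg. Goes over the small strainer top's neck until its mouth rests on the ledge. Origin: centre of the mouth (underside), z up; when home, on the strainer top's axis 32 mm above its origin. Stands on the 8 mm mat.
- jigger: Bystander: double steel jigger (hourglass measure), 43 mm across, 73 mm tall, loose on the work surface. Origin: centre of its underside.
- syrup_bottle: Bystander: syrup bottle with a green cap, 58 mm across, 206 mm tall, loose on the work surface. Origin: centre of its underside.
- full_shaker: Bystander: another steel shaker, already assembled, 69 mm across, 179 mm tall, loose on the work surface. Origin: centre of its underside.

How it is judged (in metres and radians):
At the end, for the whole second after the job is handed in: Each strainer top sits in the tin of its own size (axes within 6 mm, height within 4 mm of fully home) and each cap sits on the strainer top of its own size (axes within 6 mm, height within 4 mm of fully home); both tins stand on the work surface, every part is upright within 0.08 rad and at rest (z of strainer_large in the frame of tin_large between 0.107 and 0.115 m and horizontal distance between strainer_large and tin_large below 0.006 m and z of cap_large in the frame of strainer_large between 0.032 and 0.04 m and horizontal distance between cap_large and strainer_large below 0.006 m and angle between each of tin_large, strainer_large, cap_large, tin_small, strainer_small, cap_small's own z axis and vertical below 0.08 rad and linear speed of each of tin_large, strainer_large, cap_large, tin_small, strainer_small, cap_small below 0.02 m/s and height (world z) of each of tin_large, tin_small below 0.006 m and z of strainer_small in the frame of tin_small between 0.082 and 0.09 m and horizontal distance between strainer_small and tin_small below 0.006 m and z of cap_small in the frame of strainer_small between 0.028 and 0.036 m and horizontal distance between cap_small and strainer_small below 0.006 m); the robot touches nothing.
It fails at once if the large cap is put on its strainer top while that top is not yet seated in the large tin (z of cap_large in the frame of strainer_large between 0.026 and 0.051 m and horizontal distance between cap_large and strainer_large below 0.012 m and (horizontal distance between strainer_large and tin_large above 0.02 m or z of strainer_large in the frame of tin_large above 0.126 m or z of strainer_large in the frame of tin_large below 0.096 m)).
It fails at once if the small cap is put on its strainer top while that top is not yet seated in the small tin (z of cap_small in the frame of strainer_small between 0.022 and 0.047 m and horizontal distance between cap_small and strainer_small below 0.012 m and (horizontal distance between strainer_small and tin_small above 0.02 m or z of strainer_small in the frame of tin_small above 0.101 m or z of strainer_small in the frame of tin_small below 0.071 m)).
It fails at once if a tin is knocked over (angle between any of tin_large, tin_small's own z axis and vertical above 0.6 rad).
It fails at once if the jigger, the syrup bottle or the assembled shaker is moved more than 30 mm or knocked over ((distance of jigger from where it was at the start of the episode above 0.03 m or angle between jigger's own z axis and vertical above 0.4 rad) or (distance of syrup_bottle from where it was at the start of the episode above 0.03 m or angle between syrup_bottle's own z axis and vertical above 0.4 rad) or (distance of full_shaker from where it was at the start of the episode above 0.03 m or angle between full_shaker's own z axis and vertical above 0.4 rad)).
It also fails if it takes over 120 s, if anything falls off the work surface, if the arm or the gripper's body presses on something with over 40 N, if the wrist force passes 120 N, or if a joint passes its speed limit or range.

## Working session

There is one attempt and no reset: what is moved stays moved. The work goes in short steps, Python scripts to look and compute and a tool call to move; the robot and the scene stay as the last step left them, time stands still between calls to the robot, and variables do not carry over. Pictures are saved under pics/ and viewed, at most 14 in all, crops included, and the job is handed in when it is done.

Besides the shell and the picture viewer there is one more tool, called after "Emit:" as a command line: name --argument value ..., lists and objects as JSON in quotes. play_rows: Moves the arm, as the interface text tells. Its arguments: {"type":"object","properties":{"dp":{"type":"array"},"rot":{"type":"array"},"fingers":{"type":"number"},"grip_force":{"type":"number"}},"required":["dp","rot"]}

```bash
ls; mkdir -p pics
python3 - <<'E'
from rig import telemetry, optics, r
import cv2,numpy as np
s=telemetry.sense();print(s)
for n in ["side","top"]:
    f=optics.grab_frame(n);cv2.imwrite(f"pics/{n}0.png",f["color"][:,:,::-1])
    print(n,f["mtx"],f["D"],f["R"],f["t"])
f=optics.grab_frame("wrist");print(f["mtx"],f["D"],f["mount"])
E
```

```text
pics
{'clock': 0.0, 'qpos': array([ 1.20659105e+00,  3.53650343e-01,  1.63416718e+00,  2.16148538e-05,
        1.15520947e+00, -2.43694092e-03]), 'qvel': array([ 5.55084893e-04,  4.26038648e-05, -2.49534445e-04,  1.35771109e-03,
       -1.13362990e-03, -1.11489302e-03]), 'joint_efforts': array([ 1.00584715e-03, -6.05252552e+01, -3.42067158e+01,  5.36277855e-05,
        9.16234130e-03, -1.26840430e-05]), 'eef_pos': array([221.02672819, 584.0324424 , 200.14621061]), 'tcp_rot': array([-3.14015836e+00, -2.32577963e-05,  2.77981557e+00]), 'contact_force': array([ 0.48777075, -0.25716597, -0.28803792]), 'wrist_torque': array([-0.00795022,  0.06667597,  0.03181999]), 'grasp_force': 0.0, 'opening': 1.0053024858193937}
side [[605.32511436   0.         322.39839868]
 [  0.         605.32511436 241.78309773]
 [  0.           0.           1.        ]] [0.06448942 0.         0.         0.         0.        ] [[ 0.88799046 -0.45968393 -0.01279151]
 [-0.23462037 -0.42895186 -0.87232654]
 [ 0.39550755  0.77761879 -0.48875637]] [-477.58115141  194.06608591  900.50717413]
top [[603.70823594   0.         319.85604722]
 [  0.         603.70823594 238.21294481]
 [  0.           0.           1.        ]] [-0.14230328  0.          0.          0.          0.        ] [[-0.03635233 -0.99932309  0.00564545]
 [-0.9764523   0.03431714 -0.21298647]
 [ 0.21264856 -0.01325507 -0.97703884]] [  88.46018212  577.96245114 1089.11996824]
[[400.90876298   0.         322.088398  ]
 [  0.         400.90876298 240.75888883]
 [  0.           0.           1.        ]] [0.02727793 0.         0.         0.         0.        ] [[ 8.61968741e-04 -9.51911240e-01 -3.06372727e-01  7.93022261e+01]
 [ 9.99999628e-01  8.10924760e-04  2.93890478e-04 -1.76801234e-01]
 [-3.13124193e-05 -3.06372866e-01  9.51911585e-01 -1.72226046e+02]
 [ 0.00000000e+00  0.00000000e+00  0.00000000e+00  1.00000000e+00]]
```

View pics/top0.png

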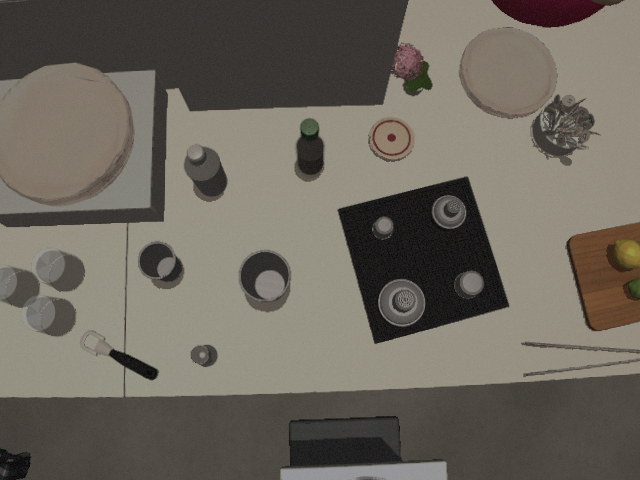

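View pics/side0.png

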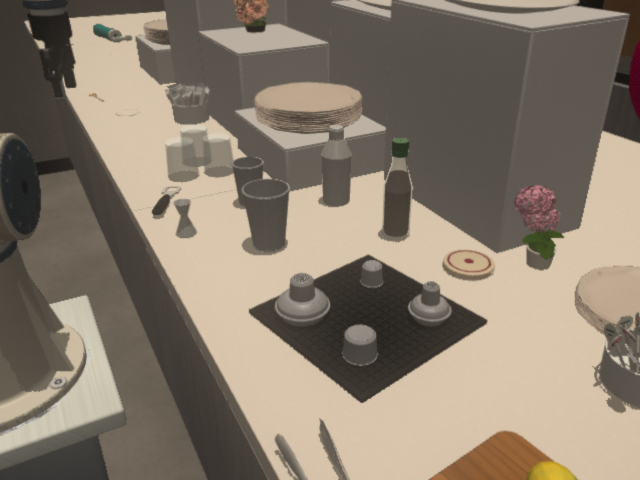

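The top view shows: large tin rim (265,277), small tin rim (157,260), large strainer (402,302), small strainer (451,210), large cap (470,284), small cap (384,227), jigger (204,355), bottle (310,150) and full shaker (204,165). The side view agrees, with the strainers at (302,303) and (430,305) and the caps at (360,343) and (372,273).

```bash
cat > h.py <<'E'
from rig import telemetry, optics, r
import cv2,numpy as np
from scipy.spatial.transform import Rotation as Ro
def pose(s): return Ro.from_euler('xyz',s["tcp_rot"]).as_matrix(), np.array(s["eef_pos"])
def look(n,name=None):
    s=telemetry.sense(); f=optics.grab_frame(n)
    if n=="wrist":
        Rt,p=pose(s); M=f["mount"]; Rc=Rt@M[:3,:3]; c=Rt@M[:3,3]+p   # cam->world
        f["R"]=Rc.T; f["t"]=-Rc.T@c
    if name: cv2.imwrite(f"pics/{name}.png",f["color"][:,:,::-1])
    return f
def onplane(f,px,z):
    u=cv2.undistortPoints(np.array([[px]],float),f["mtx"],np.array(f["D"]))[0,0]
    R=np.array(f["R"]);t=np.array(f["t"]); d=R.T@np.r_[u,1]; c=-R.T@t
    return c+d*(z-c[2])/d[2]
def proj(f,X):
    return cv2.projectPoints(np.array([X],float),cv2.Rodrigues(np.array(f["R"]))[0],np.array(f["t"]),f["mtx"],np.array(f["D"]))[0][0,0]
def circ(f,pts,z):
    "fit circle in plane z to contour pixels"
    P=np.array([onplane(f,p,z)[:2] for p in pts]); A=np.c_[2*P,np.ones(len(P))]
    a=np.linalg.lstsq(A,(P**2).sum(1),rcond=None)[0]
    return a[:2],np.sqrt(a[2]+a[:2]@a[:2])
def move(target):
    s=telemetry.sense(); R,p=pose(s); return np.round(R.T@(np.array(target)-p)/40,3)
E
python3 - <<'E'
from h import *
f=look("top")
for n,p,z in [("tinL",(265,277),125),("tinS",(157,260),100),("strL",(404,298),78),("strLflange",(402,303),24),("strS",(453,208),72),("strSfl",(450,212),24),("capL",(470,281),49),("capS",(383,225),46),("jig",(203,355),73),("bottle",(310,128),206),("full",(196,152),179)]:
    print(n,onplane(f,p,z).round())
g=look("side")
for n,p,z in [("strL",(302,280),78),("strS",(431,288),72),("capL",(360,332),49),("capS",(372,264),46),("tinL",(266,190),125),("tinS",(248,164),100)]:
    print(n,onplane(g,p,z).round())
E
```

```text
tinL [500. 169. 125.]
tinS [542. 370. 100.]
strL [459. -83.  78.]
strLflange [455. -87.  24.]
strS [ 629. -191.   72.]
strSfl [ 634. -196.   24.]
capL [ 489. -218.   49.]
capS [606. -56.  46.]
jig [367. 289.  73.]
bottle [746.  80. 206.]
full [720. 284. 179.]
strL [453. -96.  78.]
strS [ 625. -205.   72.]
capL [ 485. -223.   49.]
capS [604. -63.  46.]
tinL [499. 156. 125.]
tinS [538. 356. 100.]
```

Emit:
play_rows --dp '[[0,0,-1],[0,0,-2],[0,0,-2.5],[0,0,-2.5]]' --rot '[[0,0,-1.1],[0,0,-2.3],[0,0,-3.456],[0,0,-3.456]]'

```text
clock: 0.58
eef_pos: [222.1, 587.0, 306.7]
tcp_rot: [3.134, 0.003, -3.134]
contact_force: [-0.3, 1.0, 0.1]
opening: 0.996
grasp_force: 0.0
```

Emit:
play_rows --dp '[[-0.6,-0.8,-0.1],[-1.2,-1.6,-0.2],[-1.8,-2.4,-0.3],[-2.4,-3.2,-0.5],[-3.0,-4.0,-0.6]]' --rot '[[0,0,0],[0,0,0],[0,0,0],[0,0,0],[0,0,0]]'

```text
clock: 1.0
eef_pos: [341.8, 422.9, 324.8]
tcp_rot: [-3.141, -0.0, 3.141]
contact_force: [1.0, 0.6, 0.1]
opening: 0.999
grasp_force: 0.0
```

Emit:
play_rows --dp '[[-0.6,-0.8,0],[-1.2,-1.6,0],[-1.8,-2.4,0],[-2.9,-4.0,0],[-2.9,-4.0,0]]' --rot '[[0,0,0],[0,0,0],[0,0,0],[0,0,0],[0,0,0]]'

```text
clock: 1.42
eef_pos: [458.0, 262.2, 324.2]
tcp_rot: [-3.141, -0.0, 3.14]
contact_force: [0.6, 0.9, -0.5]
opening: 0.997
grasp_force: 0.0
```

Emit:
play_rows --dp '[[0,0,0],[0,0,0],[0,0,0]]' --rot '[[0,0,0],[0,0,0],[0,0,0]]'

```text
clock: 1.67
eef_pos: [457.0, 264.5, 324.3]
tcp_rot: [-3.142, -0.001, 3.14]
contact_force: [0.1, 0.4, -0.3]
opening: 0.997
grasp_force: 0.0
```

Run:
```python
from h import *
f=look("wrist","w1"); print(telemetry.sense()["eef_pos"],telemetry.sense()["tcp_rot"])
print(proj(f,[500,163,125]),proj(f,[540,363,100]))
```

```text
[456.69304085 265.06889857 324.43934254] [ 3.14152842e+00 -8.15384711e-04  3.14138742e+00]
[217.62324711 243.74971458] [414.46125529 271.95004027]
```

View pics/w1.png

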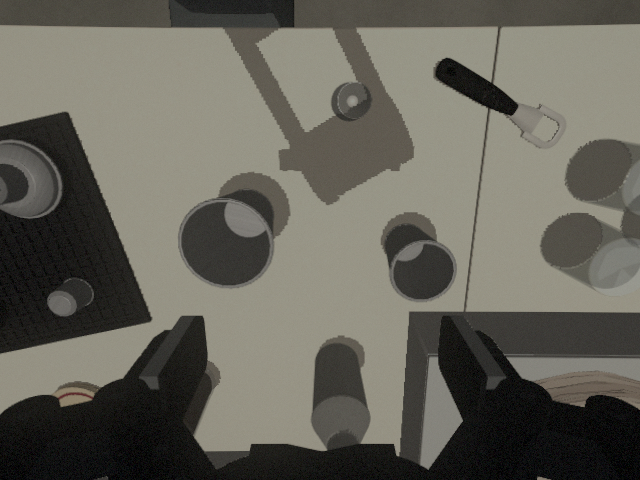

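The wrist view shows the large rim spanning x 179–273, y 198–287 and the small rim spanning x 389–456, y 240–301. Next I go over the mat.

Run:
```python
from h import *
f=look("wrist")
print(circ(f,[(179,242),(273,242),(226,198),(226,287)],125))
print(circ(f,[(389,270),(456,270),(422,240),(422,301)],100))
```

```text
(array([500.30991228, 171.95916322]), np.float64(45.67496164440546))
(array([538.83806417, 372.02409351]), np.float64(35.239100955391635))
```

Emit:
play_rows --dp '[[0,-1,0],[0,-2,0],[0,-3,0],[0,-4,0],[0,-5,0]]' --rot '[[0,0,0],[0,0,0],[0,0,0],[0,0,0],[0,0,0]]'

```text
clock: 2.18
eef_pos: [456.6, 64.3, 324.9]
tcp_rot: [3.141, 0.0, -3.139]
contact_force: [1.7, -0.0, -0.9]
opening: 0.998
grasp_force: 0.0
```

Emit:
play_rows --dp '[[0,-1,0],[0,-2,0],[-0.1,-3,0],[-0.2,-4,0],[-0.3,-5,0]]' --rot '[[0,0,0],[0,0,0],[0,0,0],[0,0,0],[0,0,0]]'

```text
clock: 2.6
eef_pos: [469.4, -136.1, 325.1]
tcp_rot: [3.142, 0.001, -3.14]
contact_force: [0.7, 0.0, 0.4]
opening: 0.999
grasp_force: 0.0
```

Emit:
play_rows --dp '[[0,0,0],[0,0,0],[0,0,0]]' --rot '[[0,0,0],[0,0,0],[0,0,0]]'

```text
clock: 2.85
eef_pos: [469.3, -134.3, 324.6]
tcp_rot: [3.141, -0.0, -3.141]
contact_force: [-0.3, 0.4, 0.3]
opening: 0.999
grasp_force: 0.0
```

Run:
```python
from h import *
f=look("wrist","w2"); print(telemetry.sense()["eef_pos"],telemetry.sense()["tcp_rot"])
```

```text
[ 469.32749263 -133.89125859  324.70827543] [ 3.14093789e+00 -3.69058452e-04 -3.13999939e+00]
```

View pics/w2.png

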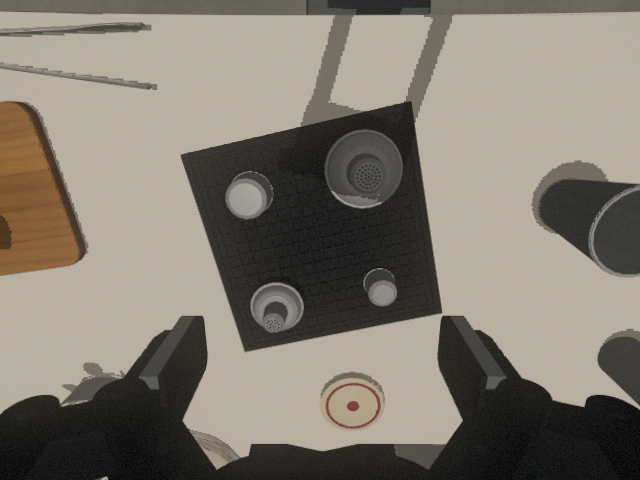

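The mat view shows: large strainer flange x 325–402, y 130–208; its neck top (369,177). Small strainer flange x 250–304, y 282–332; its neck top (274,324). Large cap top (246,200), small cap top (382,293).

Run:
```python
from h import *
f=look("wrist")
print(circ(f,[(325,169),(402,169),(363.5,130),(363.5,208)],26))
print(circ(f,[(250,307),(304,307),(277,282),(277,332)],26))
for p,z in [((369,177),78),((274,324),72),((246,200),49),((382,293),46)]: print(onplane(f,p,z).round(1))
print("to strL", move([460,-90,140]))
```

```text
(array([454.92803193, -85.18358013]), np.float64(45.00331668498957))
(array([ 632.91962452, -191.64951518]), np.float64(35.59631279327359))
[454.8 -84.5  78. ]
[ 631.  -190.3   72. ]
[ 485.7 -219.7   49. ]
[602.5 -59.3  46. ]
to strL [0.231 1.092 4.621]
```

Emit:
play_rows --dp '[[0.1,0.3,1],[0.2,0.6,2],[0.3,0.9,3],[0.36,1.1,4],[0.36,1.225,4.8]]' --rot '[[0,0,0],[0,0,0],[0,0,0],[0,0,0],[0,0,0]]'

```text
clock: 3.37
eef_pos: [453.2, -83.7, 130.6]
tcp_rot: [3.141, -0.001, -3.139]
contact_force: [-0.0, 0.4, 0.0]
opening: 0.997
grasp_force: 0.0
```

Emit:
play_rows --dp '[[0,0,0.5],[0,0,1],[0,0,1.5],[0,0,1.9],[0,0,2.2]]' --rot '[[0,0,0],[0,0,0],[0,0,0],[0,0,0],[0,0,0]]'

```text
clock: 3.78
eef_pos: [454.4, -84.6, 43.7]
tcp_rot: [3.141, -0.001, -3.139]
contact_force: [-0.4, 0.5, 0.3]
opening: 1.004
grasp_force: 0.0
```

Emit:
play_rows --dp '[[0,0,0],[0,0,0],[0,0,0],[0,0,0],[0,0,0]]' --rot '[[0,0,0],[0,0,0],[0,0,0],[0,0,0],[0,0,0]]' --fingers 0.3 --grip_force 45

```text
clock: 4.2
eef_pos: [455.7, -86.2, 45.9]
tcp_rot: [-3.141, 0.002, -3.141]
contact_force: [-0.9, 3.8, 9.3]
opening: 0.319
grasp_force: 28.1
```

Emit:
play_rows --dp '[[0,0,0],[0,0,0],[0,0,0],[0,0,0],[0,0,0]]' --rot '[[0,0,0],[0,0,0],[0,0,0],[0,0,0],[0,0,0]]'

```text
clock: 4.62
eef_pos: [455.7, -86.2, 46.1]
tcp_rot: [3.141, 0.002, 3.141]
contact_force: [-2.5, 4.2, 8.9]
opening: 0.303
grasp_force: 26.1
```

Run:
```python
from h import *
f=look("wrist","w3"); s=telemetry.sense(); print(s["eef_pos"],s["opening"],s["grasp_force"])
```

```text
[455.75800901 -86.23047251  46.13919039] 0.3082359272691808 26.06266747985501
```

View pics/w3.png

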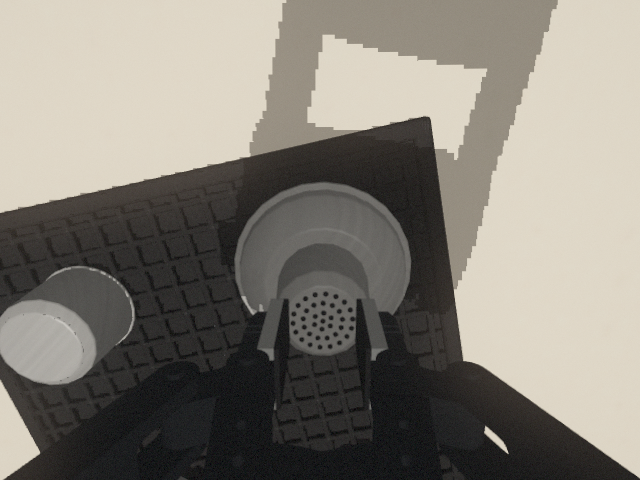

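It grips the neck squarely, with the sieve at (322,320). I close fully and lift.

Emit:
play_rows --dp '[[0,0,0],[0,0,0],[0,0,-0.1],[0,0,-0.3],[0,0,-0.6]]' --rot '[[0,0,0],[0,0,0],[0,0,0],[0,0,0],[0,0,0]]' --fingers 0.0 --grip_force 50

```text
clock: 5.08
eef_pos: [454.3, -86.3, 69.2]
tcp_rot: [3.141, -0.001, 3.141]
contact_force: [0.3, 0.9, 0.3]
opening: 0.002
grasp_force: 0.0
```

Emit:
play_rows --dp '[[0,0,-0.6],[0,0,-1.3],[0,0,-2.0],[0,0,-2.7],[0,0,-3.3]]' --rot '[[0,0,0],[0,0,0],[0,0,0],[0,0,0],[0,0,0]]'

```text
clock: 5.5
eef_pos: [454.9, -86.3, 203.3]
tcp_rot: [-3.142, 0.001, -3.141]
contact_force: [0.2, -0.3, 0.1]
opening: 0.003
grasp_force: 0.0
```

Emit:
play_rows --dp '[[-0.1,0.6,0],[-0.2,1.2,0],[-0.3,1.8,0],[-0.4,2.4,0],[-0.5,3.0,0]]' --rot '[[0,0,0],[0,0,0],[0,0,0],[0,0,0],[0,0,0]]'

```text
clock: 5.92
eef_pos: [474.7, 34.8, 201.5]
tcp_rot: [3.141, 0.0, 3.141]
contact_force: [0.3, 0.1, -0.1]
opening: -0.0
grasp_force: 0.0
```

Emit:
play_rows --dp '[[-0.1,0.7,0],[-0.3,1.4,0],[-0.4,2.1,0],[-0.5,2.7,0],[-0.6,3.1,0]]' --rot '[[0,0,0],[0,0,0],[0,0,0],[0,0,0],[0,0,0]]'

```text
clock: 6.33
eef_pos: [498.6, 159.8, 201.3]
tcp_rot: [3.141, 0.0, -3.14]
contact_force: [0.0, -0.2, -0.4]
opening: 0.001
grasp_force: 0.0
```

Emit:
play_rows --dp '[[0,0,0],[0,0,0],[0,0,0]]' --rot '[[0,0,0],[0,0,0],[0,0,0]]'

```text
clock: 6.58
eef_pos: [498.3, 157.0, 200.9]
tcp_rot: [-3.141, -0.001, -3.141]
contact_force: [0.1, 0.5, 0.6]
opening: 0.002
grasp_force: 0.0
```

Run:
```python
from h import *
f=look("wrist","w4"); s=telemetry.sense(); print(s["eef_pos"],s["opening"],s["grasp_force"],move([500.3,172,195]))
```

```text
[498.45495546 156.69280747 200.96126504] -0.0014027000604284186 0.0 [-0.046  0.383  0.149]
```

View pics/w4.png

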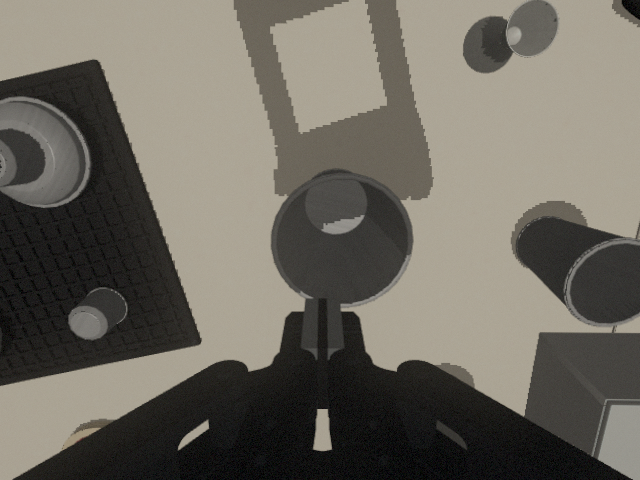

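Fingers are fully shut and empty: the strainer slipped out and still stands on the mat, flange about (40,150). I check the alignment from the earlier picture.

Run:
```python
from h import *
f=optics.grab_frame("wrist"); M=np.linalg.inv(f["mount"])
for z in [0,-10,-19,-25,-32,-40,-54]:
    c=M@[0,0,z,1]; print(z,(f["mtx"]@(c[:3]/c[2])).round())
f=look("wrist")
print(circ(f,[(90,163),(60,111),(45,206),(10,100)],26))
```

```text
0 [322. 289.   1.]
-10 [322. 299.   1.]
-19 [322. 308.   1.]
-25 [322. 315.   1.]
-32 [322. 323.   1.]
-40 [322. 334.   1.]
-54 [322. 356.   1.]
(array([454.97457154, -83.62153948]), np.float64(44.10227949055105))
```

Emit:
play_rows --dp '[[0,0,0],[0,0,-1],[0,-1,-2],[0,-2,-2.5],[0,-3,-2.5]]' --rot '[[0,0,0],[0,0,0],[0,0,0],[0,0,0],[0,0,0]]' --fingers 1.0

```text
clock: 7.15
eef_pos: [500.4, 50.8, 302.5]
tcp_rot: [3.141, 0.006, -3.14]
contact_force: [1.9, 0.9, 0.1]
opening: 0.705
grasp_force: 0.0
```

Emit:
play_rows --dp '[[0,-1,0],[0,-2,0],[0.5,-3,0],[0.8,-3.5,0],[0.8,-3.5,0]]' --rot '[[0,0,0],[0,0,0],[0,0,0],[0,0,0],[0,0,0]]'

```text
clock: 7.57
eef_pos: [464.4, -92.7, 298.7]
tcp_rot: [-3.14, -0.001, 3.138]
contact_force: [0.5, 0.1, -0.2]
opening: 0.998
grasp_force: 0.0
```

Emit:
play_rows --dp '[[0,0,0],[0,0,0],[0,0,0]]' --rot '[[0,0,0],[0,0,0],[0,0,0]]'

```text
clock: 7.82
eef_pos: [467.3, -88.0, 298.7]
tcp_rot: [3.141, 0.0, -3.141]
contact_force: [0.1, -0.4, 0.1]
opening: 1.0
grasp_force: 0.0
```

Run:
```python
from h import *
f=look("wrist","w5"); s=telemetry.sense(); print(s["eef_pos"],s["opening"],s["grasp_force"],move([455,-85,140]))
```

```text
[467.32690384 -87.84999777 298.6596435 ] 0.9983248041431548 0.0 [0.309 0.071 3.966]
```

View pics/w5.png

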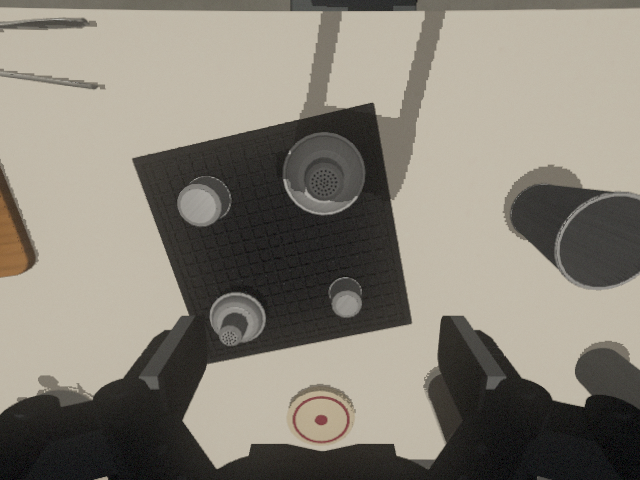

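The strainer still stands upright, sieve at (324,181). In the earlier picture the fingertips lay about 30 mm behind the reported TCP and pinched only the bevel, so I go lower, checking the force.

Emit:
play_rows --dp '[[0.1,0,1],[0.2,0.05,2],[0.3,0.07,3],[0.31,0.07,4],[0.31,0.07,5]]' --rot '[[0,0,0],[0,0,0],[0,0,0],[0,0,0],[0,0,0]]'

```text
clock: 8.28
eef_pos: [454.7, -84.8, 97.2]
tcp_rot: [-3.141, 0.001, -3.14]
contact_force: [1.5, -0.2, -0.5]
opening: 1.003
grasp_force: 0.0
```

Emit:
play_rows --dp '[[0,0,0.6],[0,0,1.1],[0,0,1.5],[0,0,1.7],[0,0,1.7]]' --rot '[[0,0,0],[0,0,0],[0,0,0],[0,0,0],[0,0,0]]'

```text
clock: 8.7
eef_pos: [453.6, -84.9, 29.1]
tcp_rot: [3.141, -0.003, -3.14]
contact_force: [1.0, 0.4, 0.5]
opening: 0.997
grasp_force: 0.0
```

Emit:
play_rows --dp '[[0,0,0.1],[0,0,0.2],[0,0,0.3],[0,0,0.3]]' --rot '[[0,0,0],[0,0,0],[0,0,0],[0,0,0]]'

```text
clock: 9.03
eef_pos: [454.7, -85.9, 18.7]
tcp_rot: [-3.141, 0.001, -3.141]
contact_force: [-0.8, 0.5, 0.0]
opening: 1.002
grasp_force: 0.0
```

Emit:
play_rows --dp '[[0,0,0],[0,0,0],[0,0,0],[0,0,0],[0,0,0]]' --rot '[[0,0,0],[0,0,0],[0,0,0],[0,0,0],[0,0,0]]' --fingers 0.0 --grip_force 30

```text
clock: 9.45
eef_pos: [454.7, -86.0, 19.2]
tcp_rot: [-3.141, 0.0, -3.142]
contact_force: [-1.7, -0.2, 6.6]
opening: 0.466
grasp_force: 29.6
```

Emit:
play_rows --dp '[[0,0,0],[0,0,0],[0,0,0],[0,0,0],[0,0,0]]' --rot '[[0,0,0],[0,0,0],[0,0,0],[0,0,0],[0,0,0]]'

```text
clock: 9.87
eef_pos: [454.7, -86.0, 19.2]
tcp_rot: [-3.141, 0.001, -3.142]
contact_force: [-1.2, -0.4, 7.5]
opening: 0.467
grasp_force: 29.6
```

Proper grip now (opening 0.467 is about 40 mm). I lift and carry it to the large tin.

Emit:
play_rows --dp '[[0,0,0],[0,0,0],[0,0,-0.2],[0,0,-0.6],[0,0,-1.0]]' --rot '[[0,0,0],[0,0,0],[0,0,0],[0,0,0],[0,0,0]]' --grip_force 60

```text
clock: 10.28
eef_pos: [453.8, -85.8, 59.1]
tcp_rot: [3.141, -0.001, -3.142]
contact_force: [-0.4, 0.2, -1.2]
opening: 0.452
grasp_force: 60.9
```

Emit:
play_rows --dp '[[0,0,-0.7],[0,0,-1.4],[0,0,-2.1],[0,0,-2.8],[0,0,-3.3]]' --rot '[[0,0,0],[0,0,0],[0,0,0],[0,0,0],[0,0,0]]'

```text
clock: 10.7
eef_pos: [454.9, -86.0, 193.5]
tcp_rot: [-3.141, 0.002, -3.142]
contact_force: [0.5, -0.3, -0.9]
opening: 0.45
grasp_force: 61.0
```

Emit:
play_rows --dp '[[-0.1,0.6,0],[-0.2,1.3,0],[-0.3,2.0,0],[-0.4,2.7,0],[-0.5,3.4,0]]' --rot '[[0,0,0],[0,0,0],[0,0,0],[0,0,0],[0,0,0]]'

```text
clock: 11.12
eef_pos: [474.3, 51.3, 191.2]
tcp_rot: [3.142, 0.0, 3.141]
contact_force: [-0.2, -0.4, -2.1]
opening: 0.45
grasp_force: 60.9
```

Emit:
play_rows --dp '[[-0.1,0.7,0],[-0.3,1.4,0],[-0.5,2.1,0],[-0.6,2.7,0],[-0.64,3.05,0]]' --rot '[[0,0,0],[0,0,0],[0,0,0],[0,0,0],[0,0,0]]'

```text
clock: 11.53
eef_pos: [500.4, 174.4, 191.0]
tcp_rot: [3.141, 0.001, -3.14]
contact_force: [0.3, -0.5, -0.9]
opening: 0.451
grasp_force: 60.9
```

Emit:
play_rows --dp '[[0,0,0],[0,0,0],[0,0,0]]' --rot '[[0,0,0],[0,0,0],[0,0,0]]'

```text
clock: 11.78
eef_pos: [499.5, 171.1, 190.5]
tcp_rot: [-3.141, -0.001, -3.142]
contact_force: [0.0, 0.7, -1.5]
opening: 0.454
grasp_force: 60.9
```

Run:
```python
from h import *
f=look("wrist","w6"); s=telemetry.sense(); print(s["eef_pos"],s["opening"],s["grasp_force"],move([500.3,172,140]))
```

```text
[499.62938769 170.96200345 190.62125662] 0.4531540086042524 60.93313029734418 [-0.017  0.027  1.266]
```

View pics/w6.png

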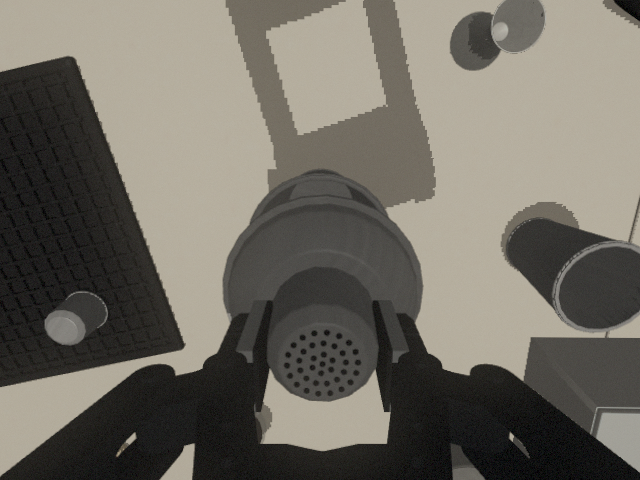

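The strainer hangs level and is centred on the tin (sieve (322,355), rim behind it around (320,240)). I lower it.

Emit:
play_rows --dp '[[0,0,0.4],[0,0.02,0.8],[0,0.02,1.1],[0,0.02,1.2],[0,0.02,1.25]]' --rot '[[0,0,0],[0,0,0],[0,0,0],[0,0,0],[0,0,0]]'

```text
clock: 12.25
eef_pos: [499.5, 171.8, 140.1]
tcp_rot: [-3.141, -0.001, 3.141]
contact_force: [-0.2, 0.0, -0.6]
opening: 0.448
grasp_force: 60.9
```

Emit:
play_rows --dp '[[0,0,0.07],[0,0,0.14],[0,0,0.21],[0,0,0.28],[0,0,0.28]]' --rot '[[0,0,0],[0,0,0],[0,0,0],[0,0,0],[0,0,0]]'

```text
clock: 12.67
eef_pos: [500.0, 172.8, 129.2]
tcp_rot: [-3.141, -0.0, -3.141]
contact_force: [-0.4, -1.1, -1.0]
opening: 0.453
grasp_force: 60.9
```

Emit:
play_rows --dp '[[0,0,0.06],[0,0,0.12],[0,0,0.18],[0,0,0.18]]' --rot '[[0,0,0],[0,0,0],[0,0,0],[0,0,0]]'

```text
clock: 13.0
eef_pos: [501.2, 172.0, 123.0]
tcp_rot: [-3.14, 0.002, -3.14]
contact_force: [0.2, -6.1, 7.7]
opening: 0.453
grasp_force: 62.3
```

Emit:
play_rows --dp '[[0,0,0.03],[0,0,0.06],[0,0,0.06]]' --rot '[[0,0,0],[0,0,0],[0,0,0]]'

```text
clock: 13.25
eef_pos: [502.5, 172.0, 122.8]
tcp_rot: [-3.14, 0.005, -3.14]
contact_force: [-2.3, -10.0, 28.2]
opening: 0.453
grasp_force: 64.9
```

Emit:
play_rows --dp '[[0,0,0],[0,0,0],[0,0,0],[0,0,0],[0,0,0]]' --rot '[[0,0,0],[0,0,0],[0,0,0],[0,0,0],[0,0,0]]' --fingers 0.8

```text
clock: 13.67
eef_pos: [499.8, 173.0, 119.5]
tcp_rot: [-3.142, -0.001, -3.141]
contact_force: [-0.2, 0.3, 0.5]
opening: 0.797
grasp_force: 0.0
```

Emit:
play_rows --dp '[[0,0,-0.5],[0,0,-1.4],[0,0,-2.3],[0,0,-3.2],[0,0,-4.1]]' --rot '[[0,0,0],[0,0,0],[0,0,0],[0,0,0],[0,0,0]]'

```text
clock: 14.08
eef_pos: [499.6, 172.9, 285.2]
tcp_rot: [-3.141, -0.001, -3.141]
contact_force: [0.4, 0.1, -0.5]
opening: 0.8
grasp_force: 0.0
```

Emit:
play_rows --dp '[[0,0,0],[0,0,0],[0,0,0]]' --rot '[[0,0,0],[0,0,0],[0,0,0]]'

```text
clock: 14.33
eef_pos: [499.6, 172.9, 283.1]
tcp_rot: [-3.141, -0.001, -3.141]
contact_force: [0.4, -0.9, 0.0]
opening: 0.801
grasp_force: 0.0
```

Run:
```python
from h import *
a=look("side")["color"]; b=look("wrist"); print(telemetry.sense()["eef_pos"])
A=cv2.resize(a[100:300,170:470],(600,400)); 
cv2.imwrite("pics/c1.png",np.hstack([cv2.resize(a[120:270,190:340],(400,400)),cv2.resize(b["color"][100:400,170:470],(400,400))])[:,:,::-1])
print(proj(b,[500,172,181]),proj(b,[500,172,127]))
```

```text
[499.13802113 172.6708119  282.13048483]
[320.89804977 230.37856343] [321.0896506  212.37502293]
```

View pics/c1.png

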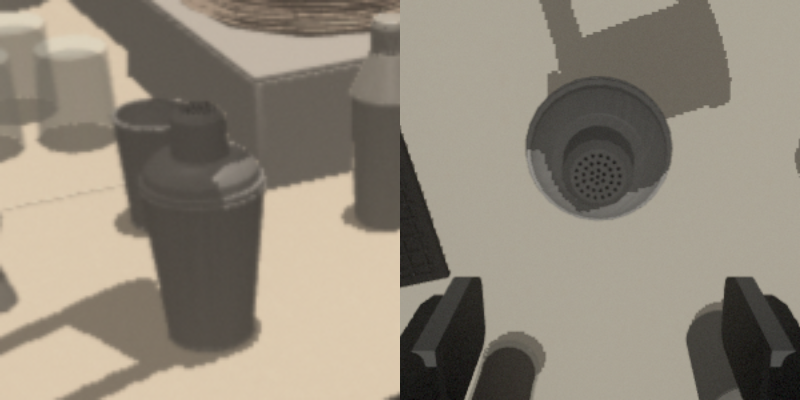

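Side and wrist views show the large strainer seated level, sieve at about (319,232) as predicted. Next, the small strainer.

Emit:
play_rows --dp '[[-0.3,-1,0],[-0.6,-2,0],[-1.0,-3,0],[-1.4,-4,0],[-1.8,-5,0]]' --rot '[[0,0,0],[0,0,0],[0,0,0],[0,0,0],[0,0,0]]'

```text
clock: 14.85
eef_pos: [570.0, -24.7, 282.2]
tcp_rot: [3.141, -0.003, -3.141]
contact_force: [1.4, 1.1, -0.3]
opening: 0.801
grasp_force: 0.0
```

Emit:
play_rows --dp '[[-0.4,-1,0],[-0.8,-2,0],[-1.2,-3,0],[-1.5,-4.0,0.5],[-1.5,-4.1,1.0]]' --rot '[[0,0,0],[0,0,0],[0,0,0],[0,0,0],[0,0,0]]'

```text
clock: 15.27
eef_pos: [632.3, -192.2, 243.3]
tcp_rot: [-3.139, 0.002, 3.139]
contact_force: [-1.1, -0.1, -0.6]
opening: 0.8
grasp_force: 0.0
```

Emit:
play_rows --dp '[[0,0,0],[0,0,0],[0,0,0]]' --rot '[[0,0,0],[0,0,0],[0,0,0]]'

```text
clock: 15.52
eef_pos: [630.1, -186.0, 243.4]
tcp_rot: [3.141, -0.001, -3.141]
contact_force: [0.4, 0.2, 0.5]
opening: 0.803
grasp_force: 0.0
```

Run:
```python
from h import *
f=look("wrist"); s=telemetry.sense(); print(s["eef_pos"],proj(f,[632,-191,72]),proj(f,[632,-191,26]),move([632,-191,18]))
cv2.imwrite("pics/w7.png",f["color"][100:400,170:470][:,:,::-1])
```

```text
[ 630.56219319 -185.7875157   244.36872225] [315.96425621 209.17395021] [316.57504655 198.44882538] [-0.035 -0.132  5.659]
```

View pics/w7.png

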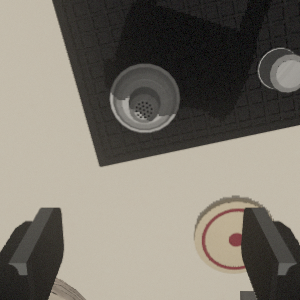

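Sieve (315,210) and flange centre (315,198) match the prediction, so I descend and grip.

Emit:
play_rows --dp '[[0,-0.1,1],[-0.02,-0.12,2],[-0.02,-0.12,3],[-0.02,-0.12,4],[-0.02,-0.12,4.7]]' --rot '[[0,0,0],[0,0,0],[0,0,0],[0,0,0],[0,0,0]]'

```text
clock: 15.98
eef_pos: [630.6, -190.0, 54.0]
tcp_rot: [3.141, -0.001, -3.14]
contact_force: [-0.3, 0.1, -0.6]
opening: 0.798
grasp_force: 0.0
```

Emit:
play_rows --dp '[[0,0,0.3],[0,0,0.6],[0,0,0.85],[0,0,0.95],[0,0,0.95]]' --rot '[[0,0,0],[0,0,0],[0,0,0],[0,0,0],[0,0,0]]'

```text
clock: 16.4
eef_pos: [631.8, -191.7, 18.4]
tcp_rot: [-3.141, 0.001, -3.141]
contact_force: [-0.0, -0.1, 0.3]
opening: 0.795
grasp_force: 0.0
```

Emit:
play_rows --dp '[[0,0,0],[0,0,0],[0,0,0],[0,0,0],[0,0,0]]' --rot '[[0,0,0],[0,0,0],[0,0,0],[0,0,0],[0,0,0]]' --fingers 0.0 --grip_force 30

```text
clock: 16.82
eef_pos: [632.0, -192.0, 19.1]
tcp_rot: [-3.141, 0.002, 3.142]
contact_force: [-0.7, 1.3, 5.6]
opening: 0.317
grasp_force: 29.4
```

Emit:
play_rows --dp '[[0,0,0],[0,0,0],[0,0,0],[0,0,0],[0,0,0]]' --rot '[[0,0,0],[0,0,0],[0,0,0],[0,0,0],[0,0,0]]'

```text
clock: 17.23
eef_pos: [632.0, -192.0, 19.1]
tcp_rot: [-3.141, 0.002, 3.142]
contact_force: [-1.0, 0.3, 5.5]
opening: 0.318
grasp_force: 29.4
```

Emit:
play_rows --dp '[[0,0,0],[0,0,0],[0,0,0.05],[0,0,0.1],[0,0,0.1]]' --rot '[[0,0,0],[0,0,0],[0,0,0],[0,0,0],[0,0,0]]' --fingers 0.6

```text
clock: 17.65
eef_pos: [630.9, -191.7, 13.2]
tcp_rot: [3.141, -0.001, -3.142]
contact_force: [-0.5, 0.1, -0.3]
opening: 0.6
grasp_force: 0.0
```

Emit:
play_rows --dp '[[0,0,0],[0,0,0],[0,0,0],[0,0,0],[0,0,0]]' --rot '[[0,0,0],[0,0,0],[0,0,0],[0,0,0],[0,0,0]]' --fingers 0.0

```text
clock: 18.07
eef_pos: [631.3, -191.7, 13.9]
tcp_rot: [-3.142, -0.0, -3.141]
contact_force: [-0.5, -0.2, 1.0]
opening: 0.326
grasp_force: 29.7
```

Emit:
play_rows --dp '[[0,0,0],[0,0,0],[0,0,-0.1],[0,0,-0.3],[0,0,-0.6]]' --rot '[[0,0,0],[0,0,0],[0,0,0],[0,0,0],[0,0,0]]' --grip_force 50

```text
clock: 18.48
eef_pos: [630.4, -191.5, 37.6]
tcp_rot: [3.141, -0.002, -3.141]
contact_force: [-0.1, 0.6, -0.7]
opening: 0.316
grasp_force: 49.3
```

Emit:
play_rows --dp '[[0,0,-1],[0,0,-2],[0,0,-3],[0,0,-4],[0,0,-4.9]]' --rot '[[0,0,0],[0,0,0],[0,0,0],[0,0,0],[0,0,0]]'

```text
clock: 18.9
eef_pos: [631.4, -191.8, 238.0]
tcp_rot: [-3.141, 0.002, -3.141]
contact_force: [0.9, -1.0, -0.3]
opening: 0.32
grasp_force: 49.5
```

Emit:
play_rows --dp '[[0.1,0.8,0],[0.3,1.7,0],[0.5,2.6,0],[0.7,3.5,0],[0.8,4.4,0]]' --rot '[[0,0,0],[0,0,0],[0,0,0],[0,0,0],[0,0,0]]'

```text
clock: 19.32
eef_pos: [598.2, -14.4, 235.3]
tcp_rot: [3.142, 0.001, 3.141]
contact_force: [0.2, -0.1, -0.5]
opening: 0.323
grasp_force: 49.5
```

Emit:
play_rows --dp '[[0.1,1,0],[0.3,2,0],[0.4,3,0],[0.6,4,0],[0.8,4.9,0]]' --rot '[[0,0,0],[0,0,0],[0,0,0],[0,0,0],[0,0,0]]'

```text
clock: 19.73
eef_pos: [566.7, 182.6, 235.3]
tcp_rot: [3.141, 0.001, -3.141]
contact_force: [1.2, 0.5, -1.2]
opening: 0.32
grasp_force: 49.5
```

Emit:
play_rows --dp '[[0.2,1,0],[0.4,2,0],[0.6,3,0],[0.7,4,0],[0.7,4.7,0]]' --rot '[[0,0,0],[0,0,0],[0,0,0],[0,0,0],[0,0,0]]'

```text
clock: 20.15
eef_pos: [537.9, 371.7, 235.4]
tcp_rot: [3.14, 0.001, -3.14]
contact_force: [0.8, 0.2, 0.0]
opening: 0.319
grasp_force: 49.5
```

Emit:
play_rows --dp '[[0,0,0],[0,0,0],[0,0,0],[0,0,0]]' --rot '[[0,0,0],[0,0,0],[0,0,0],[0,0,0]]'

```text
clock: 20.48
eef_pos: [539.3, 367.0, 234.3]
tcp_rot: [-3.141, 0.0, 3.141]
contact_force: [0.9, -0.3, -1.4]
opening: 0.322
grasp_force: 49.5
```

Run:
```python
from h import *
f=look("wrist"); s=telemetry.sense(); print(s["eef_pos"],s["opening"],s["grasp_force"],proj(f,[538.8,372,100]),move([538.8,372,120]))
cv2.imwrite("pics/w8.png",f["color"][:,:,::-1])
```

```text
[539.47577086 366.89861799 234.28419385] 0.31562618742060977 49.52683159470325 [328.22341268 216.6782497 ] [0.018 0.128 2.857]
```

View pics/w8.png

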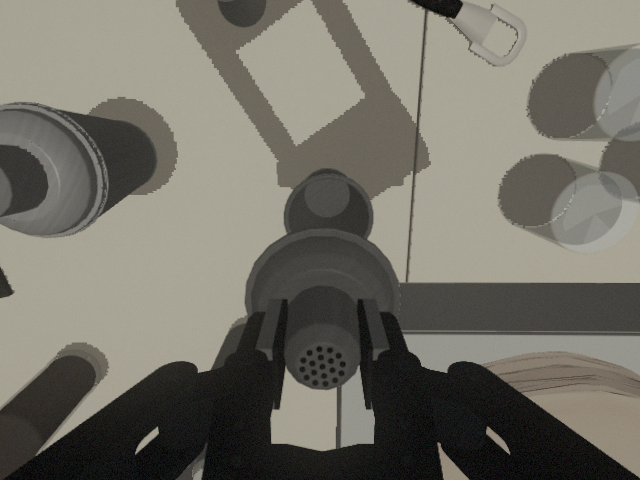

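Run:
```python
from h import *
f=look("top")
print(onplane(f,(164,222),0),onplane(f,(160,208),100))
```

```text
[639.26447201 383.54503378   0.        ] [641.13262753 366.46957822 100.        ]
```

Emit:
play_rows --dp '[[0.02,0.12,0.5],[0.02,0.12,1.2],[0.02,0.12,1.9],[0.02,0.12,2.5],[0.02,0.12,2.85]]' --rot '[[0,0,0],[0,0,0],[0,0,0],[0,0,0],[0,0,0]]'

```text
clock: 21.0
eef_pos: [537.4, 371.1, 117.1]
tcp_rot: [-3.14, -0.003, 3.14]
contact_force: [-0.1, -0.3, -0.6]
opening: 0.319
grasp_force: 49.5
```

Emit:
play_rows --dp '[[0,0,0.1],[0,0,0.2],[0,0,0.35],[0,0,0.45],[0,0,0.45]]' --rot '[[0,0,0],[0,0,0],[0,0,0],[0,0,0],[0,0,0]]'

```text
clock: 21.42
eef_pos: [538.5, 372.9, 101.9]
tcp_rot: [3.142, 0.0, 3.141]
contact_force: [-0.3, 0.2, -0.0]
opening: 0.318
grasp_force: 49.5
```

Box front is at x ≈ 640, which is clear. I continue down slowly.

Emit:
play_rows --dp '[[0,0,0.06],[0,0,0.12],[0,0,0.18],[0,0,0.24],[0,0,0.24]]' --rot '[[0,0,0],[0,0,0],[0,0,0],[0,0,0],[0,0,0]]'

```text
clock: 21.83
eef_pos: [538.7, 372.8, 92.3]
tcp_rot: [-3.141, 0.001, -3.141]
contact_force: [0.3, -2.6, 1.5]
opening: 0.319
grasp_force: 49.7
```

Emit:
play_rows --dp '[[0,0,0.02],[0,0,0.05],[0,0,0.05]]' --rot '[[0,0,0],[0,0,0],[0,0,0]]'

```text
clock: 22.08
eef_pos: [539.5, 373.1, 92.1]
tcp_rot: [3.141, 0.002, -3.141]
contact_force: [-1.3, -4.6, 14.1]
opening: 0.318
grasp_force: 51.5
```

Emit:
play_rows --dp '[[0,0,0],[0,0,0],[0,0,0],[0,0,0],[0,0,0]]' --rot '[[0,0,0],[0,0,0],[0,0,0],[0,0,0],[0,0,0]]' --fingers 0.7

```text
clock: 22.5
eef_pos: [538.2, 373.1, 89.9]
tcp_rot: [-3.141, -0.0, -3.141]
contact_force: [-0.1, 0.4, -0.4]
opening: 0.697
grasp_force: 0.0
```

Emit:
play_rows --dp '[[0,0,-0.5],[0,0,-1.5],[0,0,-2.5],[0,0,-3.5],[0,0,-4.5]]' --rot '[[0,0,0],[0,0,0],[0,0,0],[0,0,0],[0,0,0]]'

```text
clock: 22.92
eef_pos: [538.0, 372.9, 271.9]
tcp_rot: [-3.141, -0.0, -3.141]
contact_force: [0.6, 0.8, -0.2]
opening: 0.7
grasp_force: 0.0
```

Emit:
play_rows --dp '[[0,0,0],[0,0,0],[0,0,0]]' --rot '[[0,0,0],[0,0,0],[0,0,0]]'

```text
clock: 23.17
eef_pos: [538.1, 372.9, 269.7]
tcp_rot: [-3.141, -0.0, -3.141]
contact_force: [0.0, 0.5, 0.2]
opening: 0.697
grasp_force: 0.0
```

Run:
```python
from h import *
a=look("side")["color"]; b=look("wrist"); print(telemetry.sense()["eef_pos"])
cv2.imwrite("pics/c2.png",np.hstack([cv2.resize(a[120:270,190:340],(400,400)),cv2.resize(b["color"][100:400,170:470],(400,400))])[:,:,::-1])
print(proj(b,[539,372.5,150]),proj(b,[539,372.5,102]))
```

```text
[537.57355417 372.50147469 268.27104465]
[321.9234972  224.61724644] [321.98740131 209.86210532]
```

View pics/c2.png

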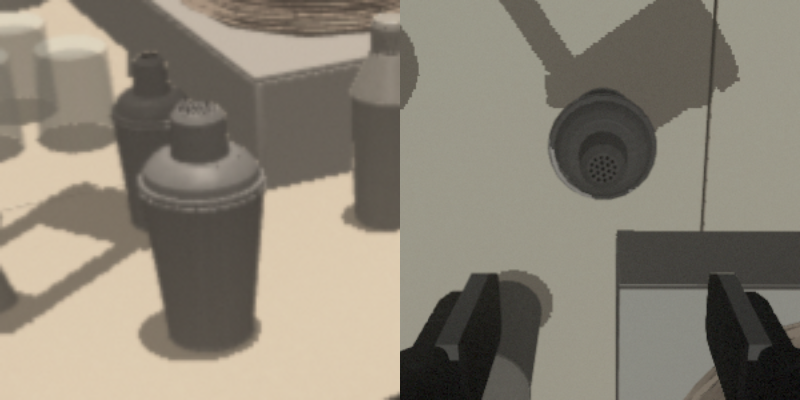

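Both strainers are seated: small sieve at about (321,227) and its rim at (321,209), as predicted. Next, the large cap.

Emit:
play_rows --dp '[[0.1,-1,0],[0.2,-2,0],[0.3,-3,0],[0.4,-4,0],[0.5,-5,0]]' --rot '[[0,0,0],[0,0,0],[0,0,0],[0,0,0],[0,0,0]]' --fingers 1.0

```text
clock: 23.68
eef_pos: [517.0, 171.2, 268.4]
tcp_rot: [-3.141, -0.003, -3.141]
contact_force: [-0.1, -0.2, -0.1]
opening: 0.999
grasp_force: 0.0
```

Emit:
play_rows --dp '[[0.1,-1,0],[0.2,-2,0],[0.3,-3,0],[0.4,-4,0],[0.5,-5,0]]' --rot '[[0,0,0],[0,0,0],[0,0,0],[0,0,0],[0,0,0]]'

```text
clock: 24.1
eef_pos: [497.0, -28.7, 268.8]
tcp_rot: [3.141, -0.002, -3.141]
contact_force: [1.4, 0.7, -0.7]
opening: 1.001
grasp_force: 0.0
```

Emit:
play_rows --dp '[[0.1,-1,0],[0.2,-2,0],[0.3,-3,0],[0.35,-4,0],[0.35,-4.8,0]]' --rot '[[0,0,0],[0,0,0],[0,0,0],[0,0,0],[0,0,0]]'

```text
clock: 24.52
eef_pos: [482.9, -221.3, 268.7]
tcp_rot: [3.141, -0.002, 3.141]
contact_force: [0.8, -0.4, -0.1]
opening: 1.0
grasp_force: 0.0
```

Emit:
play_rows --dp '[[0,0,0],[0,0,0],[0,0,0],[0,0,0]]' --rot '[[0,0,0],[0,0,0],[0,0,0],[0,0,0]]'

```text
clock: 24.85
eef_pos: [484.1, -217.8, 269.4]
tcp_rot: [3.141, -0.001, -3.141]
contact_force: [0.4, -1.3, 0.4]
opening: 1.001
grasp_force: 0.0
```

```bash
cat >> h.py <<'E'
def blob(f,X,thr,rad=45):
    "bright blob near projected X; centre on plane"
    p=proj(f,X); g=cv2.cvtColor(f["color"],cv2.COLOR_RGB2GRAY)
    m=np.zeros_like(g); cv2.circle(m,tuple(int(v) for v in p),rad,255,-1)
    b=((g>thr)&(m>0)).astype(np.uint8)
    n,l,st,c=cv2.connectedComponentsWithStats(b); i=1+np.argmax(st[1:,4])
    return p.round(),c[i].round(1),st[i],onplane(f,c[i],X[2]).round(1)
E
python3 - <<'E'
from h import *
f=look("wrist"); s=telemetry.sense(); print(s["eef_pos"],s["opening"],move([485.7,-219.7,100]))
for t in (110,130,150): print(blob(f,[485.7,-219.7,49],t))
E
```

```text
[ 484.32374531 -217.65981091  269.68726175] 0.9967758320467782 [-0.038 -0.054  4.242]
(array([320., 197.]), array([310.7, 205.9]), array([294, 184,  41,  35, 579], dtype=int32), array([ 494.3, -228.7,   49. ]))
(array([320., 197.]), array([311.4, 206.3]), array([296, 193,  38,  25, 522], dtype=int32), array([ 494.7, -228. ,   49. ]))
(array([320., 197.]), array([312. , 205.1]), array([299, 194,  32,  22, 375], dtype=int32), array([ 493.5, -227.4,   49. ]))
```

Run:
```python
from h import *
f=look("wrist"); g=cv2.GaussianBlur(cv2.cvtColor(f["color"],cv2.COLOR_RGB2GRAY),(5,5),1)
print(g[150:250:6,270:370:6])
c=cv2.HoughCircles(g[140:260,260:380],cv2.HOUGH_GRADIENT,1,10,param1=60,param2=12,minRadius=20,maxRadius=32)
print(None if c is None else [(x[0]+260,x[1]+140,x[2],onplane(f,(x[0]+260,x[1]+140),49).round(1)) for x in c[0][:4]])
```

```text
[[ 64  62  59  53  47  46  45  43  42  42  39  37  36  35  35  34  32]
 [ 62  58  52  50  46  43  41  40  40  37  37  35  33  34  32  30  30]
 [ 64  51  49  48  44  43  41  40  40  36  34  33  33  31  31  29  30]
 [ 58  51  48  46  43  42  73  73  73  75  80  31  30  32  30  30  29]
 [ 62  50  49  46  43  76  74  92  94  94  80  79  31  31  30  29  27]
 [ 61  49  50  49  48  79  95 102 101 104 100  85  48  29  30  28  28]
 [ 59  58  53  56 101  91 100  99 102 103 102  99  66  29  29  28  27]
 [ 57  59  56  53  89  99 102 101 102 101 103 100  68  30  27  24  26]
 [ 59  57  55  54  80 172 188 175 100 102 101 101  48  29  28  27  28]
 [ 60  61  57  54  56 146 187 185 174 102 102  95  45  44  39  34  25]
 [ 61  57  55  54  54  90 162 185 184 187 155  70  42  41  40  39  42]
 [ 62  56  58  54  55  51  64 126 140 132  68  42  41  40  43  39  40]
 [ 60  58  54  55  52  49  45  48  45  47  44  43  39  39  39  41  40]
 [ 63  60  58  56  53  53  49  45  44  43  45  43  43  40  42  39  42]
 [ 64  62  56  54  52  51  51  49  45  46  44  41  42  42  31  38  40]
 [ 65  60  56  58  55  53  49  50  45  41  40  44  44  42  41  40  41]
 [ 69  60  59  57  53  48  50  47  46  46  44  42  44  40  34  34  42]]
[(np.float32(318.5), np.float32(188.5), np.float32(25.0), array([ 477.1, -220.8,   49. ])), (np.float32(320.5), np.float32(198.5), np.float32(26.7), array([ 487.1, -218.8,   49. ]))]
```

The cap top matches at about (319,197), i.e. (486,−220). I descend in checked steps.

Emit:
play_rows --dp '[[0,0,1],[-0.03,-0.05,2],[-0.03,-0.05,3],[-0.03,-0.05,4],[-0.03,-0.05,5]]' --rot '[[0,0,0],[0,0,0],[0,0,0],[0,0,0],[0,0,0]]'

```text
clock: 25.37
eef_pos: [485.9, -219.9, 69.0]
tcp_rot: [-3.141, 0.001, -3.14]
contact_force: [-0.6, -0.5, 0.1]
opening: 0.998
grasp_force: 0.0
```

Emit:
play_rows --dp '[[0,0,0.6],[0,0,1.1],[0,0,1.4],[0,0,1.6],[0,0,1.65]]' --rot '[[0,0,0],[0,0,0],[0,0,0],[0,0,0],[0,0,0]]'

```text
clock: 25.78
eef_pos: [485.6, -220.3, 3.6]
tcp_rot: [3.141, -0.001, -3.141]
contact_force: [0.3, -1.1, -0.0]
opening: 1.002
grasp_force: 0.0
```

Emit:
play_rows --dp '[[0,0,0.08],[0,0,0.16],[0,0,0.23],[0,0,0.23]]' --rot '[[0,0,0],[0,0,0],[0,0,0],[0,0,0]]'

```text
clock: 26.12
eef_pos: [485.9, -221.1, -4.7]
tcp_rot: [-3.141, 0.001, -3.142]
contact_force: [0.0, -0.4, -0.7]
opening: 1.002
grasp_force: 0.0
```

Emit:
play_rows --dp '[[0,0,0],[0,0,0],[0,0,0],[0,0,0],[0,0,0]]' --rot '[[0,0,0],[0,0,0],[0,0,0],[0,0,0],[0,0,0]]' --fingers 0.0 --grip_force 30

```text
clock: 26.53
eef_pos: [485.9, -221.1, -4.3]
tcp_rot: [-3.141, 0.001, -3.141]
contact_force: [-1.7, 1.3, 6.6]
opening: 0.546
grasp_force: 29.9
```

Emit:
play_rows --dp '[[0,0,0],[0,0,0],[0,0,0.07],[0,0,0.14],[0,0,0.14]]' --rot '[[0,0,0],[0,0,0],[0,0,0],[0,0,0],[0,0,0]]' --fingers 0.8

```text
clock: 26.95
eef_pos: [485.3, -220.8, -11.2]
tcp_rot: [3.141, -0.001, -3.141]
contact_force: [-0.7, -0.2, -0.5]
opening: 0.804
grasp_force: 0.0
```

Emit:
play_rows --dp '[[0,0,0],[0,0,0],[0,0,0],[0,0,0],[0,0,0]]' --rot '[[0,0,0],[0,0,0],[0,0,0],[0,0,0],[0,0,0]]' --fingers 0.0

```text
clock: 27.37
eef_pos: [485.6, -220.9, -10.4]
tcp_rot: [3.142, -0.0, -3.141]
contact_force: [-1.4, 0.2, 5.5]
opening: 0.553
grasp_force: 30.5
```

Emit:
play_rows --dp '[[0,0,0],[0,0,0],[0,0,-0.1],[0,0,-0.3],[0,0,-0.6]]' --rot '[[0,0,0],[0,0,0],[0,0,0],[0,0,0],[0,0,0]]' --grip_force 45

```text
clock: 27.78
eef_pos: [485.1, -220.7, 13.4]
tcp_rot: [3.141, -0.001, -3.142]
contact_force: [-0.0, 0.2, -0.6]
opening: 0.55
grasp_force: 46.1
```

Emit:
play_rows --dp '[[0,0,-1],[0,0,-2],[0,0,-3],[0,0,-4],[0,0,-4.7]]' --rot '[[0,0,0],[0,0,0],[0,0,0],[0,0,0],[0,0,0]]'

```text
clock: 28.2
eef_pos: [486.6, -221.3, 206.4]
tcp_rot: [-3.14, 0.004, -3.141]
contact_force: [1.3, -0.7, -0.7]
opening: 0.549
grasp_force: 46.4
```

Emit:
play_rows --dp '[[0,0.9,0],[-0.1,1.9,0],[-0.1,2.9,0],[-0.2,3.9,0],[-0.2,4.9,0]]' --rot '[[0,0,0],[0,0,0],[0,0,0],[0,0,0],[0,0,0]]'

```text
clock: 28.62
eef_pos: [493.9, -23.3, 202.9]
tcp_rot: [-3.142, 0.002, 3.141]
contact_force: [0.2, 0.2, -0.2]
opening: 0.547
grasp_force: 46.4
```

Emit:
play_rows --dp '[[0,1,0],[-0.1,2,0],[-0.1,3,0],[-0.15,4,0],[-0.15,4.9,0]]' --rot '[[0,0,0],[0,0,0],[0,0,0],[0,0,0],[0,0,0]]'

```text
clock: 29.03
eef_pos: [499.5, 173.5, 202.8]
tcp_rot: [3.141, 0.002, -3.141]
contact_force: [-0.1, 0.0, -1.6]
opening: 0.548
grasp_force: 46.4
```

Emit:
play_rows --dp '[[0,0,0],[0,0,0],[0,0,0],[0,0,0],[0,0,0]]' --rot '[[0,0,0],[0,0,0],[0,0,0],[0,0,0],[0,0,0]]'

```text
clock: 29.45
eef_pos: [499.6, 169.8, 201.7]
tcp_rot: [-3.141, 0.0, 3.14]
contact_force: [0.4, -0.1, -0.5]
opening: 0.55
grasp_force: 46.5
```

Run:
```python
from h import *
s=telemetry.sense(); p=s["eef_pos"]; print(p,s["opening"],s["grasp_force"],move([500.3,172.5,155]))
```

```text
[499.64433845 169.83559733 201.72302912] 0.5497668743214039 46.45774901728146 [-0.016  0.067  1.168]
```

Emit:
play_rows --dp '[[-0.02,0.07,0.3],[-0.02,0.07,0.6],[-0.02,0.07,0.85],[-0.02,0.07,1.0],[-0.02,0.07,1.15]]' --rot '[[0,0,0],[0,0,0],[0,0,0],[0,0,0],[0,0,0]]'

```text
clock: 29.87
eef_pos: [500.2, 173.3, 154.4]
tcp_rot: [-3.141, -0.001, 3.141]
contact_force: [-0.3, -1.5, 0.4]
opening: 0.55
grasp_force: 46.5
```

Emit:
play_rows --dp '[[0,0,0.1],[0,0,0.2],[0,0,0.3],[0,0,0.4],[0,0,0.5]]' --rot '[[0,0,0],[0,0,0],[0,0,0],[0,0,0],[0,0,0]]'

```text
clock: 30.28
eef_pos: [500.6, 173.9, 135.3]
tcp_rot: [3.142, 0.0, -3.141]
contact_force: [-1.6, -1.3, -0.4]
opening: 0.545
grasp_force: 46.6
```

Emit:
play_rows --dp '[[0,0,0.05],[0,0,0.1],[0,0,0.15],[0,0,0.17],[0,0,0.17]]' --rot '[[0,0,0],[0,0,0],[0,0,0],[0,0,0],[0,0,0]]'

```text
clock: 30.7
eef_pos: [501.5, 173.7, 129.7]
tcp_rot: [-3.141, 0.002, -3.141]
contact_force: [0.2, -3.1, 8.6]
opening: 0.551
grasp_force: 47.5
```

Emit:
play_rows --dp '[[0,0,0.02],[0,0,0.02],[0,0,0.02]]' --rot '[[0,0,0],[0,0,0],[0,0,0]]'

```text
clock: 30.95
eef_pos: [501.9, 173.6, 129.5]
tcp_rot: [-3.141, 0.003, -3.141]
contact_force: [-1.3, -4.9, 14.5]
opening: 0.547
grasp_force: 48.2
```

Emit:
play_rows --dp '[[0,0,0],[0,0,0],[0,0,0],[0,0,0],[0,0,0]]' --rot '[[0,0,0],[0,0,0],[0,0,0],[0,0,0],[0,0,0]]' --fingers 0.9

```text
clock: 31.37
eef_pos: [500.3, 173.9, 127.6]
tcp_rot: [3.142, -0.0, -3.141]
contact_force: [0.2, -0.9, 0.1]
opening: 0.901
grasp_force: 0.0
```

Emit:
play_rows --dp '[[0,0,-0.5],[0,0,-1.3],[0,0,-2.1],[0,0,-2.9],[0,0,-3.7]]' --rot '[[0,0,0],[0,0,0],[0,0,0],[0,0,0],[0,0,0]]'

```text
clock: 31.78
eef_pos: [500.1, 173.8, 277.2]
tcp_rot: [-3.142, -0.0, -3.141]
contact_force: [1.3, -0.5, 0.3]
opening: 0.899
grasp_force: 0.0
```

Emit:
play_rows --dp '[[-0.4,-1,0],[-0.8,-2,0],[-1.2,-3,0],[-1.6,-4,0],[-2.0,-4.9,0]]' --rot '[[0,0,0],[0,0,0],[0,0,0],[0,0,0],[0,0,0]]'

```text
clock: 32.2
eef_pos: [579.3, -20.8, 275.9]
tcp_rot: [3.141, 0.0, -3.141]
contact_force: [0.5, -0.2, 0.5]
opening: 0.898
grasp_force: 0.0
```

Emit:
play_rows --dp '[[-0.3,-0.6,0],[-0.55,-0.9,0],[-0.55,-0.9,0],[-0.55,-0.9,0]]' --rot '[[0,0,0],[0,0,0],[0,0,0],[0,0,0]]'

```text
clock: 32.53
eef_pos: [601.0, -54.8, 275.3]
tcp_rot: [3.141, -0.001, 3.141]
contact_force: [0.1, -0.0, -0.9]
opening: 0.899
grasp_force: 0.0
```

Run:
```python
from h import *
f=look("wrist"); s=telemetry.sense(); print(s["eef_pos"],s["opening"],move([602.5,-59.3,-8]))
g=cv2.GaussianBlur(cv2.cvtColor(f["color"],cv2.COLOR_RGB2GRAY),(5,5),1)
p=proj(f,[602.5,-59.3,46]).astype(int);print(p)
print(g[p[1]-40:p[1]+40:5,p[0]-40:p[0]+40:5])
a=look("side")["color"]
y,x=p; 
cv2.imwrite("pics/c3.png",np.hstack([cv2.resize(a[120:270,190:340],(400,400)),cv2.resize(f["color"][p[1]-75:p[1]+75,p[0]-75:p[0]+75],(400,400))])[:,:,::-1])
```

```text
[600.65148677 -54.09152061 275.42561216] 0.9016897308088506 [-0.054 -0.135  7.085]
[317 195]
[[ 32  25  25  23  22  17  21  25  23  25  25  24  24  25  26  26]
 [ 21  20  23  23  22  23  21  22  22  23  26  25  25  27  26  25]
 [ 25  22  22  23  22  20  20  24  23  22  23  25  25  28  27  29]
 [ 22  21  20  22  23  22  23  20  25  24  24  26  25  27  26  27]
 [ 22  23  21  22  21  22  43  66  64  68  64  26  26  28  26  30]
 [ 33  27  28  26  22  43  58  64  75  71  67  69  28  26  28  29]
 [ 32  36  38  25  24  63  78  83  90  87  86  68  38  29  29  30]
 [ 37  39  36  34  28  68  83  91  89  91  93  84  57  31  31  33]
 [ 33  40  39  34  33  75  94  89  90  93  93  86  45  30  33  33]
 [ 35  38  38  38  40  69 148  93  96  92  91  87  37  38  42  42]
 [ 38  40  41  40  41  65 135 175 175 163 111  79  42  45  44  47]
 [ 41  41  40  40  39  41  86 133 147 139 111  47  44  46  44  43]
 [ 41  42  42  43  42  45  42  48  55  50  43  41  47  46  49  47]
 [ 45  44  46  46  43  44  44  40  46  47  46  48  46  49  50  50]
 [ 45  45  40  43  48  48  48  46  49  47  47  49  49  48  48  52]
 [ 46  46  47  49  48  50  50  51  51  47  49  51  51  52  52  51]]
```

View pics/c3.png

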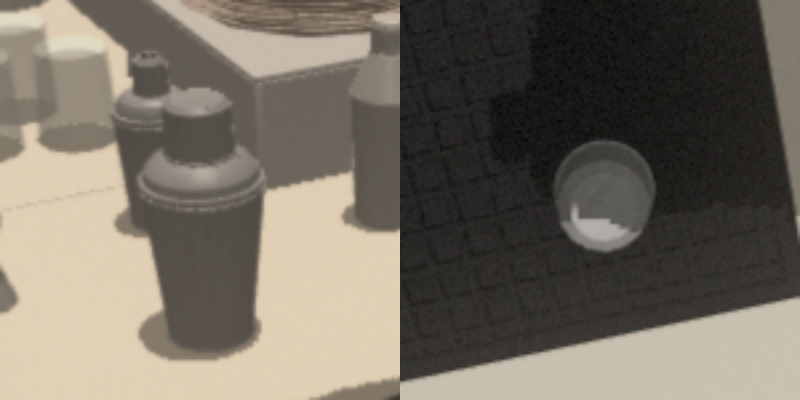

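The large shaker is closed, and the small cap top sits at about (318,197). I descend on it.

Emit:
play_rows --dp '[[0,-0.1,1],[-0.06,-0.15,2],[-0.06,-0.15,3],[-0.06,-0.15,4],[-0.06,-0.15,5]]' --rot '[[0,0,0],[0,0,0],[0,0,0],[0,0,0],[0,0,0]]'

```text
clock: 33.05
eef_pos: [603.0, -59.3, 74.7]
tcp_rot: [3.141, 0.001, -3.14]
contact_force: [-0.2, -0.2, -0.3]
opening: 0.903
grasp_force: 0.0
```

Emit:
play_rows --dp '[[0,0,0.6],[0,0,1.2],[0,0,1.6],[0,0,1.8],[0,0,1.9]]' --rot '[[0,0,0],[0,0,0],[0,0,0],[0,0,0],[0,0,0]]'

```text
clock: 33.47
eef_pos: [602.5, -59.7, -1.1]
tcp_rot: [3.141, -0.002, -3.14]
contact_force: [-0.9, -0.0, 0.6]
opening: 0.903
grasp_force: 0.0
```

Emit:
play_rows --dp '[[0,0,0.1],[0,0,0.2],[0,0,0.24],[0,0,0.24]]' --rot '[[0,0,0],[0,0,0],[0,0,0],[0,0,0]]'

```text
clock: 33.8
eef_pos: [603.8, -61.0, -9.3]
tcp_rot: [-3.142, 0.001, -3.141]
contact_force: [-0.5, -1.1, -0.5]
opening: 0.9
grasp_force: 0.0
```

Emit:
play_rows --dp '[[0,0,0],[0,0,0],[0,0,0],[0,0,0],[0,0,0]]' --rot '[[0,0,0],[0,0,0],[0,0,0],[0,0,0],[0,0,0]]' --fingers 0.0 --grip_force 30

```text
clock: 34.22
eef_pos: [603.8, -61.2, -9.2]
tcp_rot: [-3.142, 0.001, -3.142]
contact_force: [-0.7, 0.5, 5.9]
opening: 0.404
grasp_force: 29.7
```

Emit:
play_rows --dp '[[0,0,0],[0,0,0],[0,0,-0.1],[0,0,-0.3],[0,0,-0.6]]' --rot '[[0,0,0],[0,0,0],[0,0,0],[0,0,0],[0,0,0]]' --grip_force 45

```text
clock: 34.63
eef_pos: [602.6, -61.0, 14.1]
tcp_rot: [3.141, -0.002, -3.142]
contact_force: [0.3, 0.2, -0.4]
opening: 0.397
grasp_force: 44.8
```

Emit:
play_rows --dp '[[0,0,-1],[0,0,-2],[0,0,-3],[0,0,-4],[0,0,-5]]' --rot '[[0,0,0],[0,0,0],[0,0,0],[0,0,0],[0,0,0]]'

```text
clock: 35.05
eef_pos: [603.1, -61.0, 217.5]
tcp_rot: [-3.142, 0.001, -3.142]
contact_force: [0.4, 0.1, -1.4]
opening: 0.402
grasp_force: 44.9
```

Emit:
play_rows --dp '[[0,0.4,-0.3],[0.1,1.2,-0.5],[0.3,2.2,-0.5],[0.4,3.2,-0.5],[0.5,4.2,-0.5]]' --rot '[[0,0,0],[0,0,0],[0,0,0],[0,0,0],[0,0,0]]'

```text
clock: 35.47
eef_pos: [583.0, 108.3, 235.9]
tcp_rot: [3.141, 0.002, 3.141]
contact_force: [0.8, -1.0, -0.3]
opening: 0.397
grasp_force: 44.9
```

Emit:
play_rows --dp '[[0.2,1,0],[0.4,2,0],[0.6,3,0],[0.8,4,0],[0.9,4.8,0]]' --rot '[[0,0,0],[0,0,0],[0,0,0],[0,0,0],[0,0,0]]'

```text
clock: 35.88
eef_pos: [546.1, 301.7, 235.6]
tcp_rot: [3.141, 0.001, -3.141]
contact_force: [-0.1, 0.5, -0.4]
opening: 0.398
grasp_force: 44.9
```

Emit:
play_rows --dp '[[0.1,0.8,0],[0.2,1.5,0],[0.2,1.84,0],[0.2,1.84,0],[0.2,1.84,0]]' --rot '[[0,0,0],[0,0,0],[0,0,0],[0,0,0],[0,0,0]]'

```text
clock: 36.3
eef_pos: [539.3, 372.5, 234.6]
tcp_rot: [-3.141, 0.0, -3.14]
contact_force: [0.6, -0.4, 0.4]
opening: 0.397
grasp_force: 44.9
```

Run:
```python
from h import *
s=telemetry.sense(); p=s["eef_pos"]; print(p,s["opening"],s["grasp_force"],move([538.3,372.6,130]))
```

```text
[539.27472747 372.47655055 234.63663964] 0.39696974993319495 44.93797095492482 [0.025 0.004 2.616]
```

Emit:
play_rows --dp '[[0.02,0,0.5],[0.02,0,1.2],[0.02,0,1.8],[0.02,0,2.2],[0.02,0,2.5]]' --rot '[[0,0,0],[0,0,0],[0,0,0],[0,0,0],[0,0,0]]'

```text
clock: 36.72
eef_pos: [538.3, 370.1, 132.7]
tcp_rot: [-3.14, -0.002, 3.14]
contact_force: [0.2, 0.3, -0.4]
opening: 0.398
grasp_force: 44.9
```

Emit:
play_rows --dp '[[0,0,0.1],[0,0,0.2],[0,0,0.32],[0,0,0.44],[0,0,0.56]]' --rot '[[0,0,0],[0,0,0],[0,0,0],[0,0,0],[0,0,0]]'

```text
clock: 37.13
eef_pos: [539.2, 372.8, 112.4]
tcp_rot: [3.141, 0.001, -3.142]
contact_force: [0.8, -0.2, 0.4]
opening: 0.399
grasp_force: 44.9
```

Emit:
play_rows --dp '[[0,0,0.07],[0,0,0.14],[0,0,0.21],[0,0,0.27],[0,0,0.27]]' --rot '[[0,0,0],[0,0,0],[0,0,0],[0,0,0],[0,0,0]]'

```text
clock: 37.55
eef_pos: [539.0, 372.8, 101.3]
tcp_rot: [3.141, 0.001, -3.141]
contact_force: [-0.1, 0.2, -0.9]
opening: 0.4
grasp_force: 44.9
```

Emit:
play_rows --dp '[[0,0,0.03],[0,0,0.06],[0,0,0.08],[0,0,0.08]]' --rot '[[0,0,0],[0,0,0],[0,0,0],[0,0,0]]'

```text
clock: 37.88
eef_pos: [540.2, 373.5, 101.0]
tcp_rot: [3.139, 0.004, -3.141]
contact_force: [-3.1, -3.9, 21.9]
opening: 0.402
grasp_force: 47.9
```

Firm stop at the expected height. I release, back off and check.

Emit:
play_rows --dp '[[0,0,0],[0,0,0],[0,0,0],[0,0,0],[0,0,0]]' --rot '[[0,0,0],[0,0,0],[0,0,0],[0,0,0],[0,0,0]]' --fingers 0.8

```text
clock: 38.3
eef_pos: [538.4, 372.4, 97.4]
tcp_rot: [-3.141, -0.001, -3.141]
contact_force: [-0.3, 0.3, 0.0]
opening: 0.798
grasp_force: 0.0
```

Emit:
play_rows --dp '[[0,0,-0.5],[0,0,-1.5],[0,0,-2.5],[0,0,-3.5],[0,0,-4.5]]' --rot '[[0,0,0],[0,0,0],[0,0,0],[0,0,0],[0,0,0]]'

```text
clock: 38.72
eef_pos: [538.3, 372.3, 279.4]
tcp_rot: [-3.141, -0.001, -3.141]
contact_force: [0.4, 0.7, 0.4]
opening: 0.799
grasp_force: 0.0
```

Emit:
play_rows --dp '[[0,0,0],[0,0,0],[0,0,0]]' --rot '[[0,0,0],[0,0,0],[0,0,0]]'

```text
clock: 38.97
eef_pos: [538.3, 372.3, 277.2]
tcp_rot: [-3.141, -0.001, -3.141]
contact_force: [-0.3, 0.3, -0.2]
opening: 0.798
grasp_force: 0.0
```

Run:
```python
from h import *
a=look("side")["color"]; b=look("wrist"); print(telemetry.sense()["eef_pos"])
cv2.imwrite("pics/c4.png",np.hstack([cv2.resize(a[120:270,190:340],(400,400)),cv2.resize(b["color"][100:400,170:470],(400,400))])[:,:,::-1])
print(proj(b,[539,372.5,156]),proj(b,[539,372.5,102]))
```

```text
[537.78300489 371.99946806 275.79357617]
[322.59237003 223.80377455] [322.56981044 207.65988787]
```

View pics/c4.png

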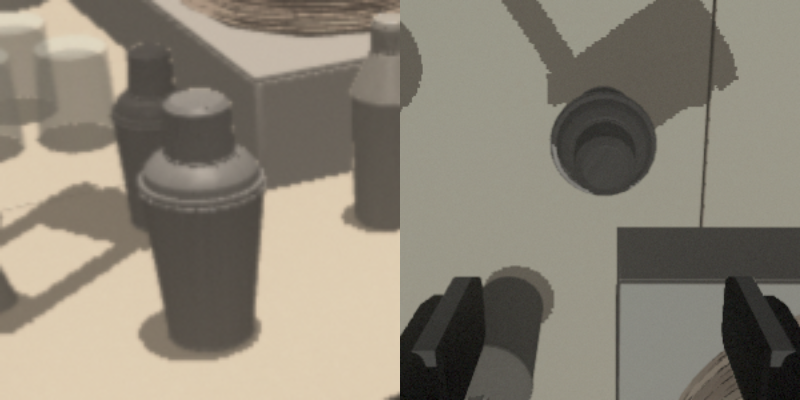

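Both shakers stand upright and closed; the small cap top at about (322,223) matches the predicted home position.

```bash
python3 -c "
from rig import r
print(r.sign_off())"
```

```text
the job is handed in; nothing more can be done
None
```

Both shakers are back together, standing upright and closed on their tins by the last camera views, and the job was handed in at about 39 s; the hand-in gave no verdict.

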